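Slide the loaded reagent crate into its bench bay until the catch snaps in

TASK

Slide the heavy two-bottle crate along its base plate into the bay, square against the back stop, until the bay's spring catch has snapped in behind it. Do not grasp or lift anything: push the crate slowly with the fingertips low down near its base, so that it slides and does not tip, and keep off its handle and the bottles. Leave the other things on the worktop where they stand, and finish clear of everything.

Things in the scene. Friction and masses are not known exactly. Their poses are not given: they have to be found in the camera images.
- crate: grey sheet-metal carrier with 2 full bottles, 68 mm deep (its x) x 124 wide (y) x 75 high, about 1.25 kg; handle above it in the plane x = 0. Origin: centre of its underside on the bay's plate. Starts up to 18 mm off the bay's centre line and turned up to 20 deg; its x points roughly into the bay: push it on the wall at x = -34 mm. Friction 0.5 to 0.7; pushed below 35 mm it slides, pushed high it tips forward
- crate_low (a point): middle of the black rubbing strip (88 mm wide, from 8 to 32 mm above the plate, 3 mm proud) on the crate wall that is to be pushed: crate frame (-36.7, 0, 20) mm
- crate_handle: the crate's bail handle, fixed to it (origin: the crate's origin): 7 mm steel uprights just outside the end walls at y = +-65 mm, rising to a black grip at 163 mm height. Not to be touched
- bottle_1: brown 100 ml bottle, 52 mm in diameter, 108 mm high, standing loose in the crate's -y compartment on its 4 mm floor; origin: centre of its underside. Not to be touched
- bottle_2: the same kind of bottle in the crate's +y compartment
- bay: fixed aluminium plate 184 mm wide (x = -265 to 63 mm), top face at its origin's height, 10 mm above the work surface. On it: slippery rails 22 mm high, 130 mm apart inside (3 mm play each side), parallel from x = -60 mm on, flaring to a 168 mm wide mouth at x = -122 mm; back stop 42 mm high, pad faces at x = 34 mm. The crate slides along the bay's +x; it is home when its origin and axes coincide with the bay's
- bay_mouth (a point): centre of the bay's mouth on the plate: bay frame (-122, 0, 0) mm. High above, the lower edge of the opened hood sash runs across the bench at 0.74 m height, from 0.46 to 0.51 m in front of the robot: keep the elbow clear of it
- catch (a joint): spring catch (rad), a steel lever 24 to 37 mm above the plate over the bay's -y rail. 0: in, its nose standing 12 mm into the lane, 3 mm behind the rear wall of a crate that is home. The entering crate pushes it aside to about 0.12 with about 2 N; it springs back to 0 by itself when the crate is against the back stop
- catch_nose (a point): tip of the catch's nose, which stands 12 mm into the lane from the -y rail
- plastic_bottle: white plastic bottle, 55 mm in diameter, 132 mm high; bystander; origin: centre of its underside
- beaker: glass beaker, 54 mm in diameter, 70 mm high; bystander; origin: centre of its underside
- tape: roll of tape lying flat, 100 mm in diameter, 25 mm high; bystander; origin: centre of its underside
- lab_timer: white timer, 58 x 66 x 18 mm; bystander; origin: centre of its underside

How it is judged:
By the outcome, as a careful person would: the job done as asked, in the order asked, and still so for the second after the job is handed in, with the robot touching nothing.
It also fails if it takes over 51 s, if anything falls off the work surface, if the arm or the gripper's body presses on something with over 40 N, if the wrist force passes 120 N, or if a joint passes its speed limit or range.

ROBOT

A 6-joint arm with a two-finger parallel gripper is mounted at the origin on a cart in front of the work surface, level with it; the furniture and walls round the work are solid. World frame = base frame: x ahead of the robot, y to its left, z up, the work surface at z = 0. Lengths are in mm, angles in rad, forces in N, time in s.
With the tool pointing down it reaches from about 300 to 775 mm from the base axis. Payload 14.6 kg.
Tool frame: the origin (TCP) lies at the very end of the fingers, on their centre line; the grasp point (between the pads) lies 19 mm behind it; z points along the fingers, y is the line along which they close (so a half turn about z gives the same grasp; the last joint's range is limited). The gripper opens to 94 mm and grips with 3 to 60 N. Pads are 16 mm wide; open, the fingers measure 119 mm over their backs; the gripper's body (75 mm by 177 mm) begins 78 mm behind the grasp point.
Start: joints at [-1.395, 0.3, 1.521, -0, 1.321, -0.067], TCP at [132.225, -533.859, 205.446] pointing down, gripper open.
Joint ranges: [-3.03, 3.03], [-0.79, 2.21], [0.23, 2.52], [-1.04, 4.18], [0, 3.07], [-2.55, 2.55]. Speed limits (rad/s): [2.22, 2.22, 2.57, 3.14, 3.14, 3.14].

INTERFACE

Orientations are given as [roll, pitch, yaw] about the fixed x, y, z axes, in that order (R = Rz(yaw) Ry(pitch) Rx(roll)).
In Python, from cell import read_state, viewer, manip, models gives the robot as it stands.
- The arm moves only by the tool carry_out, never from a script. Its argument "deltas" is a list of rows, each an object with "dp": the shift along the tool's x, y, z in mm, a list of three; "roll": the turn about the tool's z in degrees; "gripper": the opening, from -1 (shut) to 1 (fully open), so that 0 is half open. In form: [{"dp": [tx, ty, tz], "roll": roll, "gripper": gripper}, ...]. A call has 1 to 12 rows; each row is the pose to reach, as a shift and turn from the pose commanded when the call began, along the tool's axes at that moment; what a row does not reach only later rows make up. A row lasts 1/12 s, in which the tool goes at most 41.7 mm and 7.16 degrees, less where a joint would pass 70% of its speed; a pose out of reach is approached as far as the arm can. A call with a gripper value outside its range is refused whole. The fingers move at their own pace and stop on an object; "newtons" is the grip in N (left out, the last holds). Time passes only in rows, so rows that repeat a pose let the fingers close. It gives the time, the measured TCP pose, the force, the opening and the grip force at its end, in the units of the state.
- read_state(): the state, without advancing time (a new reading comes with each control period).
- viewer.camera(name): name is "scene" or "top"; returns the picture (480x640x3 uint8, red, green, blue); there is no depth.
- viewer.camera_params(name): a dict with "fovy" (degrees; the focal length in pixels is half the picture's height over the tangent of half this angle, whatever the lens; pixels are square), "cx", "cy" (the principal point, pixels), "k1" (the pictures are not rectified: a ray, as slopes to the right and down, at radius r is drawn at 1 + k1 r^2 times it, then the intrinsics apply), "eye" and "attitude" of the camera in the world. Camera axes: x right, y up, looking along -z (the intrinsics and any distortion apply to the point x, -y, -z); pixel columns grow to the right and rows downward; lengths in mm; the calibration is good to about 2 mm. A picture is of the moment at which its call begins. camera_params takes no time and is no camera call.
- manip.sign_off(): hands the job in; it is judged then, once.
Trained networks look in the newest picture that a camera, given by its name, has taken for a name from the list of things; names that differ only in an ending like _2 or _b are one class to them, and where a whole thing is asked for, a point or a joint stands for the part that bears it (a point fixed in the world has none). Each returns a list of dicts, best first, with "p" (0 to 1); they miss things now and then, are a little off and sometimes report something else, mostly with a low value. They report only what shows in the picture. A call takes as long as a camera call.
- models.cut_out(camera, label): "region" (480x640 bool, what is visible of it) and "box" ([left, top, right, bottom] in pixels, round what is visible of it).
The state is a dict: "clock": time; "joints": joint angles; "qd": joint speeds; "effort": joint torques, N m; "eef_pos": TCP position; "eef_rot": TCP orientation; "wrist_force": force on the tool from outside, world axes, zero at the start; "moment": the same for the moment, N m; "finger_gap": finger opening in mm; "finger_force": force on a finger pad.
Only numpy, scipy, OpenCV 4.12 (cv2) and the standard library are available. Lean on these libraries where they do the work, as an engineer would, in place of code of your own. Each camera call takes 0.05 s, during which the arm holds its last target. There are 200 camera calls.

## Working session

There is one attempt and no reset: what is moved stays moved. The work goes in short steps, Python scripts to look and compute and a tool call to move; the robot and the scene stay as the last step left them, time stands still between calls to the robot, and variables do not carry over. Pictures are saved under pics/ and viewed, at most 10 in all, crops included, and the job is handed in when it is done.

Besides the shell and the picture viewer there is one more tool, called in YAML: its name, and indented under it one key for each argument. carry_out: Moves the arm, as the interface text tells. Its arguments: {"type":"object","properties":{"deltas":{"type":"array"},"newtons":{"type":"number"}},"required":["deltas"]}

```bash
mkdir -p pics; ls; cat > h.py <<'E'
import numpy as np,cv2
from cell import read_state, viewer, manip, models
from scipy.spatial.transform import Rotation as R
def cam(n):
    p=viewer.camera_params(n); f=240/np.tan(np.radians(p['fovy'])/2)
    a=np.array(p['attitude'],float)
    M=a if a.shape==(3,3) else R.from_euler('xyz',a).as_matrix()
    return p,f,M,np.array(p['eye'],float)
def proj(n,P):
    p,f,M,e=cam(n); c=(np.atleast_2d(P)-e)@M; s=np.c_[c[:,0],-c[:,1]]/-c[:,2:]
    s=s*(1+p['k1']*(s**2).sum(1,keepdims=True)); return s*f+[p['cx'],p['cy']]
def unproj(n,uv,z):
    p,f,M,e=cam(n); d=(np.atleast_2d(uv)-[p['cx'],p['cy']])/f; s=d.copy()
    for _ in range(20): s=d/(1+p['k1']*(s**2).sum(1,keepdims=True))
    r=np.c_[s[:,0],-s[:,1],-np.ones(len(s))]@M.T
    return e+r*((z-e[2])/r[:,2:])
def shot(n,f):
    im=viewer.camera(n); cv2.imwrite('pics/'+f,im[:,:,::-1]); return im
E
python3 - <<'E'
from h import *
for n in('scene','top'):
    shot(n,n+'1.png'); print(viewer.camera_params(n))
    for l in('crate','bay','catch','crate_low','catch_nose','plastic_bottle','beaker','tape','lab_timer'):
        try:
            for d in models.cut_out(n,l)[:2]: print(n,l,round(d['p'],2),np.round(d['box']))
        except Exception as e: print(l,e)
print(read_state())
E
```

```text
pics
{'fovy': 56.84542736137671, 'cx': 328.18009323018634, 'cy': 237.69571547920992, 'k1': -0.014181708913860757, 'eye': array([299.35641752, 691.27423154, 741.21205355]), 'attitude': array([ 0.77474733, -0.01546019, -2.61860272])}
scene crate 0.65 [343. 160. 407. 247.]
scene bay 0.75 [333. 155. 459. 262.]
scene bay 0.7 [426. 176. 456. 214.]
scene catch 0.81 [427. 177. 454. 216.]
scene crate_low 0.74 [344. 161. 408. 250.]
scene crate_low 0.44 [376. 193. 395. 224.]
scene catch_nose 0.83 [425. 176. 456. 213.]
scene plastic_bottle 0.56 [355. 124. 376. 174.]
scene beaker 0.61 [291. 179. 307. 203.]
scene tape 0.7 [279. 296. 332. 346.]
scene lab_timer 0.61 [248. 354. 287. 402.]
scene lab_timer 0.61 [289. 177. 307. 205.]
{'fovy': 49.40001283940959, 'cx': 316.70823457777817, 'cy': 237.94297587347597, 'k1': -0.1565804595852352, 'eye': array([ 366.83447141,   72.05399531, 1228.42222761]), 'attitude': array([ 0.21435413, -0.00194613, -1.61219855])}
top crate 0.78 [328. 221. 371. 290.]
top crate 0.47 [340. 225. 358. 282.]
top bay 0.94 [326. 230. 463. 306.]
top catch 0.93 [394. 288. 453. 308.]
to
[... 163 characters left out ...]
ck': 1.0, 'joints': array([-1.39459324e+00,  2.99917154e-01,  1.52101886e+00, -1.14115896e-05,
        1.32068798e+00, -6.65769366e-02]), 'qd': array([ 6.92754226e-04,  1.07549860e-03, -8.87917208e-04, -7.61920703e-04,
        1.84973871e-03,  2.86776328e-05]), 'effort': array([ 9.20993261e-04, -5.31664038e+01, -3.52919090e+01,  7.07974937e-02,
        2.13094399e-02,  1.60564255e-06]), 'eef_pos': array([ 132.22505611, -533.85401345,  205.4281822 ]), 'eef_rot': array([-3.14156065e+00,  8.94736898e-06,  2.42782847e-01]), 'wrist_force': array([-0.19706216,  0.12429197, -0.23683066]), 'moment': array([ 0.02053631,  0.03846703, -0.00492096]), 'finger_force': 0.0, 'finger_gap': 94.09911800350886}
```

```bash
python3 - <<'E'
import cv2
a=cv2.imread('pics/top1.png')[190:330,290:480]; cv2.imwrite('pics/t1c.png',cv2.resize(a,None,fx=4.2,fy=4.2,interpolation=cv2.INTER_CUBIC))
a=cv2.imread('pics/scene1.png')[110:280,270:480]; cv2.imwrite('pics/s1c.png',cv2.resize(a,None,fx=3.5,fy=3.5,interpolation=cv2.INTER_CUBIC))
E
```

```text
(no output)
```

View pics/t1c.png

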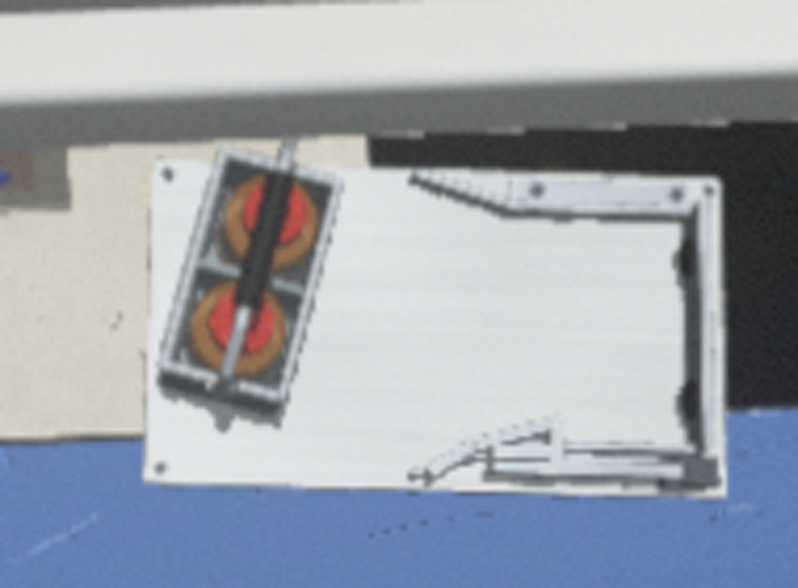

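View pics/s1c.png

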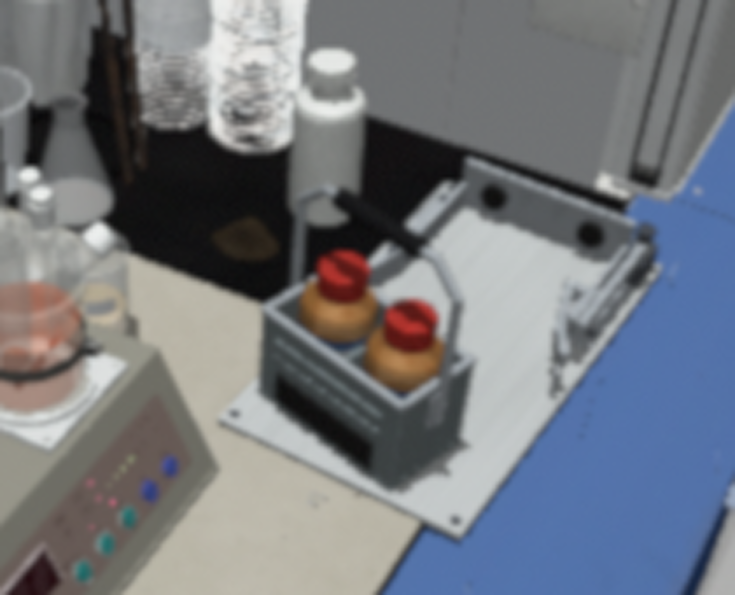

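View pics/top1.png

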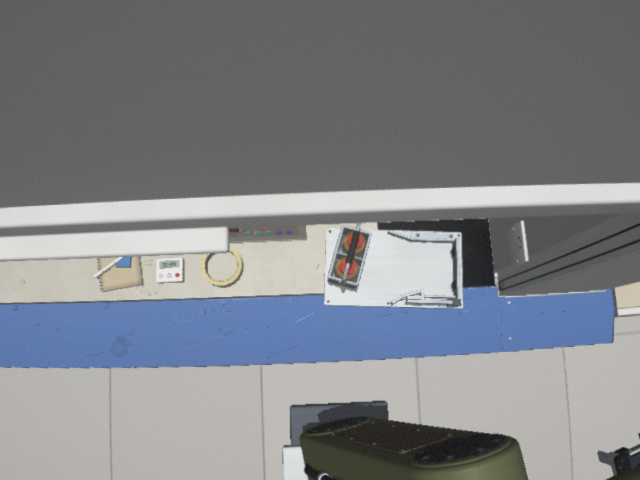

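```bash
cat > fit.py <<'E'
from h import *
from scipy.optimize import least_squares
def T(q,P,z0=10):
    c,s=np.cos(q[2]),np.sin(q[2]); P=np.array(P,float)
    return np.c_[q[0]+c*P[:,0]-s*P[:,1], q[1]+s*P[:,0]+c*P[:,1], P[:,2]+z0]
def fit(q0,obs):
    f=lambda q: np.concatenate([(proj(n,T(q,P))-U).ravel() for n,P,U in obs])
    r=least_squares(f,q0,loss='soft_l1'); return r.x,np.round(r.fun,1)
def bayrel(b,c):
    d=np.array(c[:2])-b[:2]; s,k=np.sin(b[2]),np.cos(b[2])
    return [k*d[0]+s*d[1],-s*d[0]+k*d[1],np.degrees(c[2]-b[2])]
E
python3 - <<'E'
from fit import *
t=lambda L: np.array(L)/4.2+[290,190]
s=lambda L: np.array(L)/3.5+[270,110]
bay=[('top',[(-265,92,0),(63,92,0),(63,-92,0),(-265,-92,0)],t([(152,160),(722,178),(726,496),(145,481)])),
('scene',[(-265,92,0),(-265,-92,0)],s([(220,420),(462,533)]))]
b,r=fit([400,-100,-1.57],bay); print(b,r)
ck=[('top',[(-34,62,75),(34,62,75),(34,-62,75),(-34,-62,75)],t([(222,150),(340,180),(285,405),(162,375)])),
('scene',[(-34,62,75),(-34,-62,75),(34,-62,75),(-34,-62,0)],s([(265,308),(400,402),(470,362),(395,487)]))]
c,r=fit([400,0,-1.7],ck); print(c,r,bayrel(b,c))
c2,r=fit([400,0,-1.7],ck[:1]); print(c2,r,bayrel(b,c2))
print(unproj('top',bay[0][2],10))
for n,h,z in(('beaker','scene',0),('plastic_bottle','scene',0)): 
    d=models.cut_out(h,n)
    for e in d[:1]: x=e['box']; print(n,unproj(h,[[(x[0]+x[2])/2,x[3]-5]],z))
print(unproj('top',[[221,268],[171,269],[280,232]],0))
np.save('b.npy',b)
E
```

```text
[ 543.97245195 -223.21541723  -26.77294593] [ 0.1  0.3 -0.6 -0.1  0.4  0.2 -0.2  0.8 -0.7 -1.4 -0.2 -0.2]
[572.3387142  -13.45863314  -1.87650235] [-0.4 -0.2  0.7  0.4  0.3 -0.2 -0.2 -1.1 -0.6 -0.1  1.2  1.5  2.  -1.4
 -0.9  1.1] [np.float64(-211.21900859361278), np.float64(13.75077147789372), np.float64(1426.4611420473725)]
[571.74461101 -13.15124962  -1.86804835] [-0.8  0.1  0.4  0.5  0.4 -0.  -0.2 -0.6] [np.float64(-211.48444936416615), np.float64(13.13678089652296), np.float64(1426.945520389205)]
[[ 654.9930108    34.96705563   10.        ]
 [ 631.12526585 -293.95347361   10.        ]
 [ 448.42877837 -278.73351988   10.        ]
 [ 472.30513399   47.07685657   10.        ]]
beaker [[ 7.86767255e+02 -2.82409472e+01  1.13686838e-13]]
plastic_bottle [[ 695.57433211 -226.01641986    0.        ]]
[[569.7809695  290.43209601   0.        ]
 [571.82560812 412.39124494   0.        ]
 [652.25500751 146.63525778   0.        ]]
```

View pics/scene1.png

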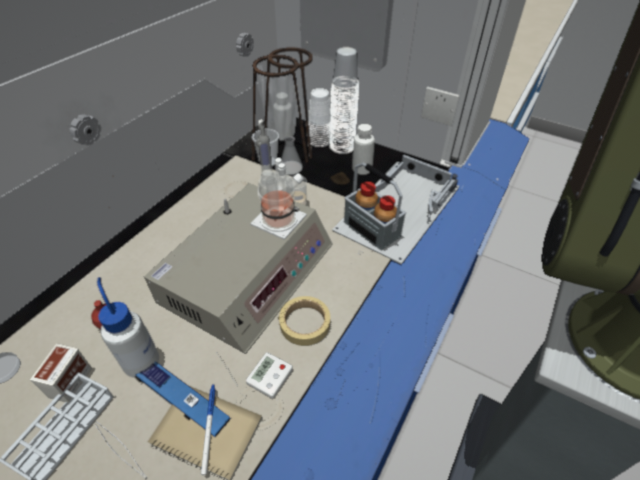

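The crate (reddish caps, ~pixel 349,256 in top; 373,210 in scene) stands about 13° off at the open end of the plate, with the bay opening to image right. The hotplate with a flask is behind it (scene corner 331,243), so I'll check the clearance for the gripper body.

```bash
python3 - <<'E'
from fit import *
print(unproj('scene',[[331,243],[245,352]],0),'\nflask base z~100',unproj('scene',[[278,225],[325,215],[243,340]],100), unproj('scene',[[331,243],[300,208],[278,180]],95))
# topview hotplate front edge
print(unproj('top',[[230,238],[298,238]],50))
b=[543.97,-223.2,-1.640]
c=[572.1,-13.3,-1.872]
print(bayrel(b,c))
for d in(75,55): 
    h=np.array([np.cos(c[2]),np.sin(c[2])]); print(d,np.array(c[:2])-d*h)
# check reprojection of handle ends & strip
im=cv2.imread('pics/scene1.png'); 
P=T(c,[(-37,y,z) for y in(-44,44) for z in(8,32)]+[(0,-65,163),(0,65,163),(0,0,163)])
print(np.round(proj('scene',P),1),np.round(proj('top',P),1))
E
```

```text
[[637.70859428  68.40389418   0.        ]
 [636.12700701 394.67786727   0.        ]] 
flask base z~100 [[712.28061085 163.92961141 100.        ]
 [643.93215129  87.32671526 100.        ]
 [607.04433857 418.65887854 100.        ]] [[594.34252024 148.23621985  95.        ]
 [704.69479704  91.20448265  95.        ]
 [801.22591879  35.07215168  95.        ]]
[[631.16897005 260.1955792   50.        ]
 [624.69793612 102.35838592  50.        ]]
[np.float64(-211.3427252995333), np.float64(13.54840813402075), np.float64(-13.29262084703511)]
75 [594.35024289  58.32350655]
55 [588.41684479  39.22390481]
[[375.7 244.2]
 [376.7 236.7]
 [348.3 224. ]
 [348.8 216.6]
 [402.8 188.1]
 [357.1 159.7]
 [379.1 173.4]] [[328.4 274.6]
 [328.7 273.1]
 [337.8 239.1]
 [338.2 237. ]
 [345.2 278.2]
 [360.5 218.5]
 [352.9 248. ]]
```

```bash
python3 - <<'E'
from fit import *
a=cv2.imread('pics/scene1.png')[110:260,235:385]; P=[]
a=cv2.resize(a,None,fx=4,fy=4,interpolation=cv2.INTER_CUBIC)
def pt(p,col):
    u=((proj('scene',[p])[0]-[235,110])*4).astype(int); cv2.circle(a,tuple(int(v) for v in u),4,col,-1)
# body footprint at z=129 at TCP (592,50), and verticals
c=-1.872; h=np.array([np.cos(c),np.sin(c)]); n=np.array([-h[1],h[0]]); t=np.array([592.,50])
for z,col in((129,(0,255,0)),(200,(255,0,255))):
  for s in(-37.5,37.5):
    for w in np.linspace(-88.5,88.5,12):
      q=t+s*h+w*n; pt([*q,z],col)
for z in range(0,120,20): pt([638,68,z],(0,255,255)); 
cv2.imwrite('pics/ov.png',a)
E
```

```text
(no output)
```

View pics/ov.png

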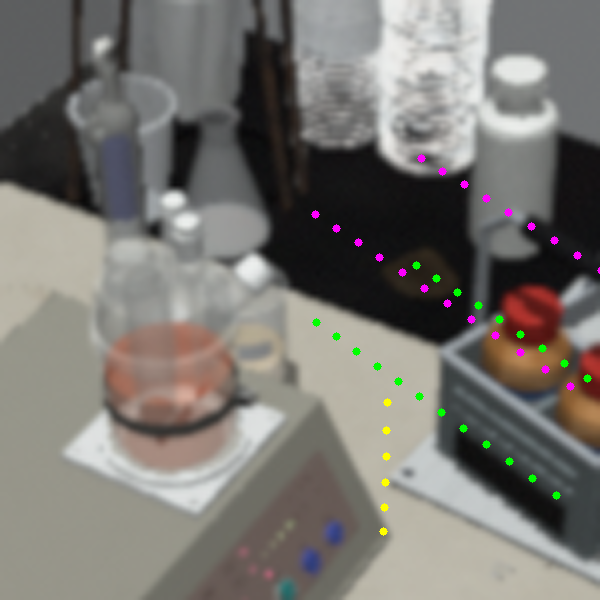

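carry_out:
  deltas:
    - {"dp": [15, -16, 0], "roll": -3, "gripper": 0}
    - {"dp": [40, -42, 0], "roll": -8, "gripper": 0}
    - {"dp": [68, -72, 0], "roll": -14, "gripper": 0}
    - {"dp": [96, -102, 0], "roll": -20, "gripper": 0}
    - {"dp": [124, -132, 0], "roll": -26, "gripper": 0}
    - {"dp": [152, -162, 0], "roll": -32, "gripper": 0}
    - {"dp": [180, -192, 0], "roll": -38, "gripper": 0}
    - {"dp": [208, -222, 0], "roll": -44, "gripper": 0}
    - {"dp": [236, -252, 0], "roll": -50, "gripper": 0}
    - {"dp": [264, -282, 0], "roll": -56, "gripper": 0}
    - {"dp": [290, -308, 0], "roll": -59, "gripper": 0}
    - {"dp": [310, -328, 0], "roll": -59, "gripper": 0}

```text
clock: 2.1
eef_pos: [355.1, -138.6, 205.8]
eef_rot: [3.141, -0.0, 1.277]
wrist_force: [0.1, -0.4, -0.2]
finger_gap: 47.2
finger_force: 0.0
```

carry_out:
  deltas:
    - {"dp": [30, 0, 0], "roll": 0, "gripper": 0}
    - {"dp": [65, 0, 0], "roll": 0, "gripper": 0}
    - {"dp": [100, 0, 0], "roll": 0, "gripper": 0}
    - {"dp": [135, 0, 0], "roll": 0, "gripper": 0}
    - {"dp": [170, 0, 0], "roll": 0, "gripper": 0}
    - {"dp": [205, 0, 0], "roll": 0, "gripper": 0}
    - {"dp": [238, 5, 0], "roll": 0, "gripper": 0}
    - {"dp": [260, 22, 0], "roll": 0, "gripper": 0}
    - {"dp": [264, 55, 0], "roll": 0, "gripper": 0}
    - {"dp": [264, 90, 0], "roll": 0, "gripper": 0}
    - {"dp": [264, 125, 0], "roll": 0, "gripper": 0}
    - {"dp": [264, 150, 0], "roll": 0, "gripper": 0}

```text
clock: 3.1
eef_pos: [577.2, 66.6, 205.0]
eef_rot: [-3.142, 0.0, 1.273]
wrist_force: [-0.4, -0.1, -0.5]
finger_gap: 47.1
finger_force: 0.0
```

carry_out:
  deltas:
    - {"dp": [0, 15, 0], "roll": 0, "gripper": 0}
    - {"dp": [0, 20, 5], "roll": 0, "gripper": 0}
    - {"dp": [0, 20, 25], "roll": 0, "gripper": 0}
    - {"dp": [0, 20, 45], "roll": 0, "gripper": 0}
    - {"dp": [0, 20, 65], "roll": 0, "gripper": 0}
    - {"dp": [0, 20, 85], "roll": 0, "gripper": 0}
    - {"dp": [0, 20, 100], "roll": 0, "gripper": 0}
    - {"dp": [0, 20, 110], "roll": 0, "gripper": 0}
    - {"dp": [0, 20, 110], "roll": 0, "gripper": 0}

```text
clock: 3.85
eef_pos: [593.0, 61.6, 93.4]
eef_rot: [-3.138, 0.001, 1.273]
wrist_force: [-0.9, -0.8, 0.2]
finger_gap: 47.1
finger_force: 0.0
```

```bash
python3 - <<'E'
from fit import *
im=shot('scene','s2.png'); s=read_state(); print(s['clock'],s['eef_pos'],np.degrees(s['eef_rot']))
cv2.imwrite('pics/s2c.png',cv2.resize(im[90:270,250:470,::-1],None,fx=3.3,fy=3.3,interpolation=cv2.INTER_CUBIC))
E
```

```text
3.9 [593.7355962  61.5972021  94.9780068] [-1.79926438e+02  2.19763596e-02  7.29178142e+01]
```

View pics/s2c.png

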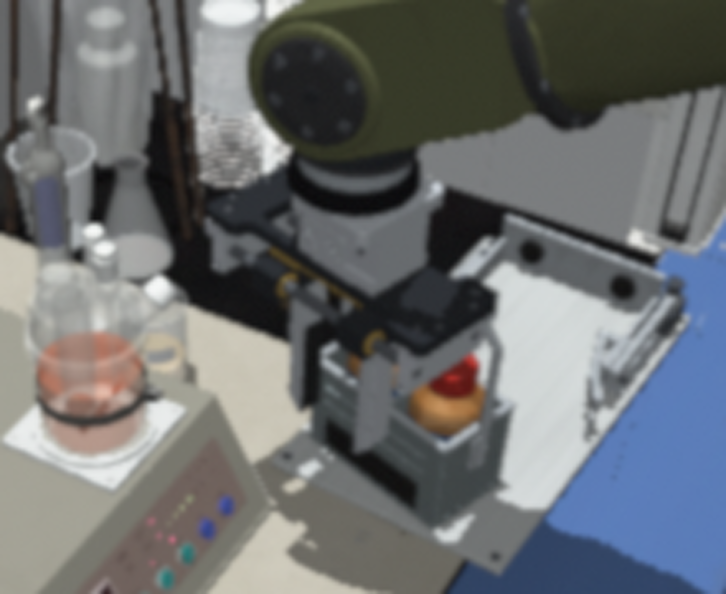

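The fingers are behind the crate (tips about pixel (305,400) and (370,440) in the crop), clear of the hotplate and flask. Next I descend and approach the strip.

carry_out:
  deltas:
    - {"dp": [0, 0, 12], "roll": 0, "gripper": 0}
    - {"dp": [0, 0, 30], "roll": 0, "gripper": 0}
    - {"dp": [0, 0, 47], "roll": 0, "gripper": 0}
    - {"dp": [0, 0, 58], "roll": 0, "gripper": 0}
    - {"dp": [0, 0, 63], "roll": 0, "gripper": 0}
    - {"dp": [-4, 0, 63], "roll": 0, "gripper": 0}
    - {"dp": [-9, 0, 63], "roll": 0, "gripper": 0}
    - {"dp": [-14, 0, 63], "roll": 0, "gripper": 0}
    - {"dp": [-18, 0, 63], "roll": 0, "gripper": 0}
    - {"dp": [-22, 0, 63], "roll": 0, "gripper": 0}
    - {"dp": [-25, 0, 63], "roll": 0, "gripper": 0}
    - {"dp": [-26, 0, 63], "roll": 0, "gripper": 0}

```text
clock: 4.9
eef_pos: [586.7, 36.0, 32.7]
eef_rot: [3.141, -0.0, 1.272]
wrist_force: [-0.3, -0.1, -0.1]
finger_gap: 47.1
finger_force: 0.0
```

carry_out:
  deltas:
    - {"dp": [-1, 0, 0], "roll": 0, "gripper": 0}
    - {"dp": [-2, 0, 0], "roll": 0, "gripper": 0}
    - {"dp": [-3, 0, 0], "roll": 0, "gripper": 0}
    - {"dp": [-4, 0, 0], "roll": 0, "gripper": 0}
    - {"dp": [-5, 0, 0], "roll": 0, "gripper": 0}
    - {"dp": [-6, 0, 0], "roll": 0, "gripper": 0}

```text
clock: 5.4
eef_pos: [585.0, 31.7, 32.5]
eef_rot: [-3.141, -0.001, 1.273]
wrist_force: [0.7, 6.7, -0.7]
finger_gap: 47.4
finger_force: 3.5
```

carry_out:
  deltas:
    - {"dp": [-1, 0, 0], "roll": 0, "gripper": 0}
    - {"dp": [-2.5, 0, 0], "roll": 0, "gripper": 0}
    - {"dp": [-4, 0, 0], "roll": 0, "gripper": 0}
    - {"dp": [-5.5, 0, 0], "roll": 0, "gripper": 0}
    - {"dp": [-7, 0, 0], "roll": 0, "gripper": 0}
    - {"dp": [-8.5, 0, 0], "roll": 0, "gripper": 0}
    - {"dp": [-10, 0, 0], "roll": 0, "gripper": 0}
    - {"dp": [-11, 0, 0], "roll": 0, "gripper": 0}
    - {"dp": [-12, 0, 0], "roll": 0, "gripper": 0}

```text
clock: 6.15
eef_pos: [581.6, 20.2, 32.5]
eef_rot: [3.141, -0.001, 1.273]
wrist_force: [1.6, 6.3, -1.3]
finger_gap: 46.9
finger_force: 3.3
```

carry_out:
  deltas:
    - {"dp": [-1.5, -0.1, 0], "roll": -0.2, "gripper": 0}
    - {"dp": [-3.5, -0.2, 0], "roll": -0.5, "gripper": 0}
    - {"dp": [-5.5, -0.3, 0], "roll": -0.8, "gripper": 0}
    - {"dp": [-8, -0.4, 0], "roll": -1.1, "gripper": 0}
    - {"dp": [-10, -0.6, 0], "roll": -1.4, "gripper": 0}
    - {"dp": [-12, -0.8, 0], "roll": -1.7, "gripper": 0}
    - {"dp": [-14, -1.0, 0], "roll": -2.0, "gripper": 0}
    - {"dp": [-16, -1.2, 0], "roll": -2.2, "gripper": 0}
    - {"dp": [-18, -1.4, 0], "roll": -2.5, "gripper": 0}
    - {"dp": [-20, -1.6, 0], "roll": -2.8, "gripper": 0}
    - {"dp": [-22, -1.8, 0], "roll": -3.0, "gripper": 0}
    - {"dp": [-24, -1.9, 0], "roll": -3.3, "gripper": 0}

```text
clock: 7.15
eef_pos: [572.7, -2.2, 32.5]
eef_rot: [3.141, -0.001, 1.331]
wrist_force: [1.4, 6.5, -0.5]
finger_gap: 46.6
finger_force: 3.5
```

```bash
python3 - <<'E'
from fit import *
s=read_state(); print(s['clock'],s['eef_pos'],np.degrees(s['eef_rot'][2]),s['wrist_force'],s['moment'])
im=shot('scene','s3.png'); t=shot('top','t3.png')
a=cv2.resize(im[130:260,320:460,::-1],(560,520),interpolation=cv2.INTER_CUBIC)
cv2.imwrite('pics/s3c.png',a)
b=[543.97,-223.2,-1.640]; p=s['eef_pos']; psi=s['eef_rot'][2]
c=[p[0]-45*np.cos(psi),p[1]-45*np.sin(psi),psi-np.pi]; print('if aligned',bayrel(b,c))
E
```

```text
7.15 [572.68768562  -2.19475033  32.47479571] 76.23578343728346 [ 1.40142904  6.47114057 -0.45760027] [ 1.21932292 -0.24933779 -0.10540639]
if aligned [np.float64(-178.1185601475968), np.float64(5.708015821990623), np.float64(-9.799138161261542)]
```

View pics/s3c.png

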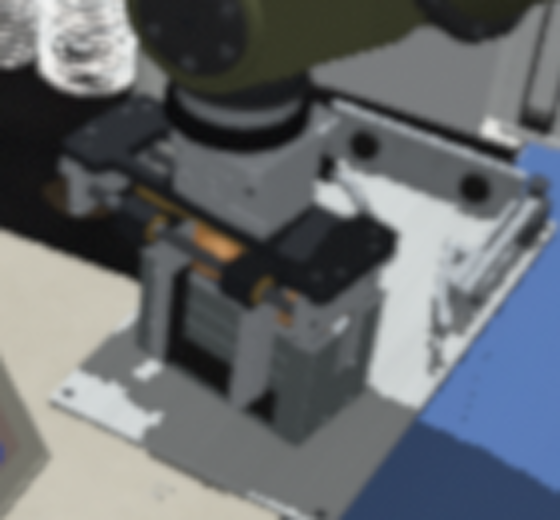

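```bash
python3 - <<'E'
from fit import *
p=[572.69,-2.19];psi=np.radians(76.236)
c=[p[0]-45*np.cos(psi),p[1]-45*np.sin(psi),psi-np.pi]
P=[(-34,-62,0),(34,-62,0),(-34,62,0)]
print((proj('scene',T(c,P))-[320,130])*4)
for k,d in(('x+2',[2,0,0]),('y+2',[0,2,0])): print(k,(proj('scene',T(np.array(c)+d,P))-[320,130])*4)
im=cv2.imread('pics/t3.png')
cv2.imwrite('pics/t3c.png',cv2.resize(im[200:330,310:480],None,fx=4.5,fy=4.5,interpolation=cv2.INTER_CUBIC))
E
```

```text
[[295.76179441 450.47507658]
 [366.29560716 391.41367745]
 [133.50242817 346.69765777]]
x+2 [[292.5650192  449.18380046]
 [363.16092506 390.20319162]
 [130.58112822 345.54222968]]
y+2 [[294.33366421 452.64445341]
 [364.99829602 393.44142595]
 [131.96701917 348.62977409]]
```

View pics/t3c.png

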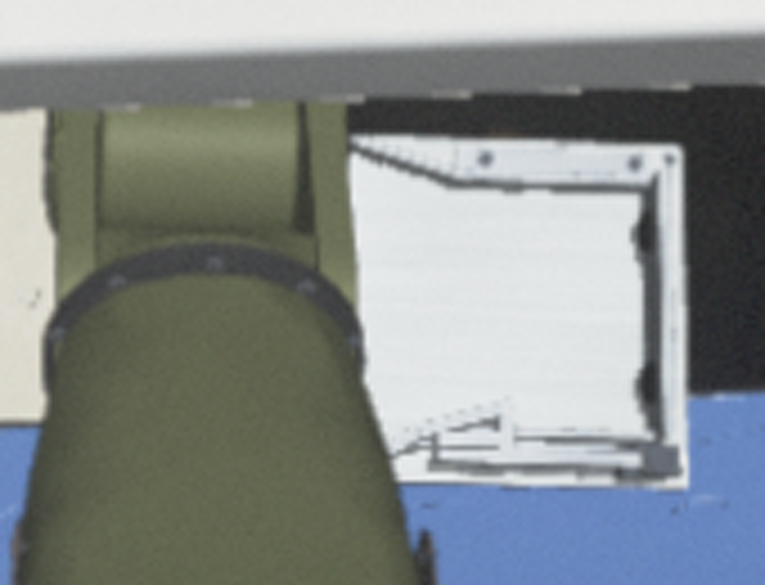

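The view from the top is blocked by the arm, but the crate's near corner in the scene view (crop 298,443) agrees with the tool to about 2 mm. I continue the arc.

carry_out:
  deltas:
    - {"dp": [-2, -0.1, 0], "roll": -0.3, "gripper": 0}
    - {"dp": [-4, -0.2, 0], "roll": -0.6, "gripper": 0}
    - {"dp": [-6, -0.3, 0], "roll": -0.9, "gripper": 0}
    - {"dp": [-8, -0.5, 0], "roll": -1.2, "gripper": 0}
    - {"dp": [-10, -0.6, 0], "roll": -1.5, "gripper": 0}
    - {"dp": [-12, -0.8, 0], "roll": -1.8, "gripper": 0}
    - {"dp": [-14, -1.0, 0], "roll": -2.1, "gripper": 0}
    - {"dp": [-16, -1.2, 0], "roll": -2.4, "gripper": 0}
    - {"dp": [-18, -1.4, 0], "roll": -2.7, "gripper": 0}
    - {"dp": [-20, -1.6, 0], "roll": -3.0, "gripper": 0}
    - {"dp": [-22, -1.8, 0], "roll": -3.3, "gripper": 0}
    - {"dp": [-24, -2.0, 0], "roll": -3.5, "gripper": 0}

```text
clock: 8.25
eef_pos: [565.0, -25.0, 32.5]
eef_rot: [3.141, -0.001, 1.392]
wrist_force: [1.6, 7.7, 0.0]
finger_gap: 47.0
finger_force: 3.5
```

carry_out:
  deltas:
    - {"dp": [-2, -0.1, 0], "roll": -0.3, "gripper": 0}
    - {"dp": [-4, -0.2, 0], "roll": -0.6, "gripper": 0}
    - {"dp": [-6, -0.3, 0], "roll": -0.9, "gripper": 0}
    - {"dp": [-8, -0.5, 0], "roll": -1.2, "gripper": 0}
    - {"dp": [-10, -0.6, 0], "roll": -1.5, "gripper": 0}
    - {"dp": [-12, -0.8, 0], "roll": -1.8, "gripper": 0}
    - {"dp": [-14, -1.0, 0], "roll": -2.1, "gripper": 0}
    - {"dp": [-16, -1.2, 0], "roll": -2.4, "gripper": 0}
    - {"dp": [-18, -1.4, 0], "roll": -2.7, "gripper": 0}
    - {"dp": [-20, -1.6, 0], "roll": -3.0, "gripper": 0}
    - {"dp": [-22, -1.8, 0], "roll": -3.3, "gripper": 0}
    - {"dp": [-24, -2.0, 0], "roll": -3.5, "gripper": 0}

```text
clock: 9.25
eef_pos: [558.7, -48.2, 32.5]
eef_rot: [3.142, -0.001, 1.453]
wrist_force: [1.1, 7.1, 1.2]
finger_gap: 47.0
finger_force: 3.6
```

```bash
cat > chk.py <<'E'
import sys
from fit import *
s=read_state(); print(s['clock'],s['eef_pos'],np.degrees(s['eef_rot'][2]),s['wrist_force'],s['moment'])
b=[543.97,-223.2,-1.640]; p=s['eef_pos']; psi=s['eef_rot'][2]
c=[p[0]-45*np.cos(psi),p[1]-45*np.sin(psi),psi-np.pi]; print('if aligned',bayrel(b,c))
im=shot('scene',sys.argv[1]+'.png')
a=cv2.resize(im[130:260,340:470,::-1],(585,585),interpolation=cv2.INTER_CUBIC)
cv2.imwrite('pics/'+sys.argv[1]+'c.png',a)
P=[(-34,-62,0),(34,-62,0),(34,-62,75),(-34,62,0)]
print((proj('scene',T(c,P))-[340,130])*4.5)
E
python3 chk.py s4
```

```text
9.25 [558.72031811 -48.24044349  32.47001716] 83.25175937322763 [1.09492259 7.13234672 1.15824882] [ 1.33645822 -0.27884547  0.01244453]
if aligned [np.float64(-130.61381141598113), np.float64(0.4317985814268397), np.float64(-2.7831622253173656)]
[[309.18824413 452.93819172]
 [371.09063365 383.11039082]
 [395.35330013 276.1691004 ]
 [111.30155244 355.87017216]]
```

View pics/s4c.png

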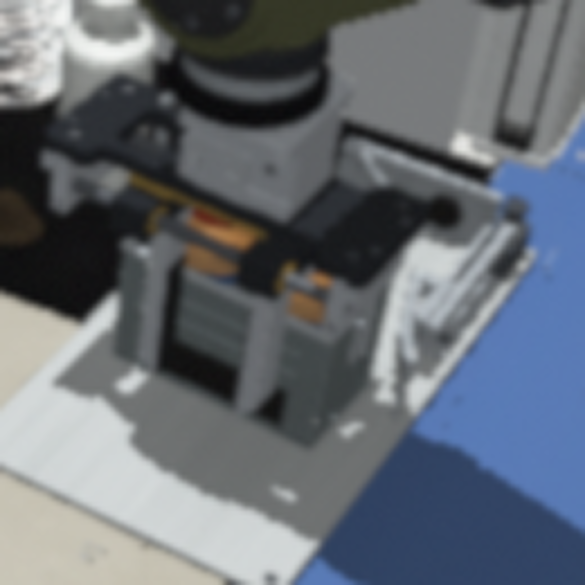

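Crate tracks as planned (near corner at crop 313,445, at the mouth, centred). Finish the turn and go straight in.

carry_out:
  deltas:
    - {"dp": [-2, -0.2, 0], "roll": -0.4, "gripper": 0}
    - {"dp": [-4, -0.4, 0], "roll": -0.8, "gripper": 0}
    - {"dp": [-6, -0.7, 0], "roll": -1.2, "gripper": 0}
    - {"dp": [-8, -0.9, 0], "roll": -1.6, "gripper": 0}
    - {"dp": [-10, -1.2, 0], "roll": -2.0, "gripper": 0}
    - {"dp": [-12, -1.4, 0], "roll": -2.4, "gripper": 0}
    - {"dp": [-14, -1.7, 0], "roll": -2.7, "gripper": 0}
    - {"dp": [-16, -1.7, 0], "roll": -2.8, "gripper": 0}
    - {"dp": [-18, -1.6, 0], "roll": -2.8, "gripper": 0}
    - {"dp": [-20, -1.5, 0], "roll": -2.8, "gripper": 0}
    - {"dp": [-22, -1.4, 0], "roll": -2.8, "gripper": 0}
    - {"dp": [-24, -1.3, 0], "roll": -2.8, "gripper": 0}

```text
clock: 10.3
eef_pos: [554.5, -71.9, 32.5]
eef_rot: [-3.141, -0.001, 1.502]
wrist_force: [0.3, 8.0, 0.2]
finger_gap: 47.1
finger_force: 3.9
```

carry_out:
  deltas:
    - {"dp": [-2, 0, 0], "roll": 0, "gripper": 0}
    - {"dp": [-4, 0, 0], "roll": 0, "gripper": 0}
    - {"dp": [-6, 0, 0], "roll": 0, "gripper": 0}
    - {"dp": [-8, 0, 0], "roll": 0, "gripper": 0}
    - {"dp": [-10, 0, 0], "roll": 0, "gripper": 0}
    - {"dp": [-12, 0, 0], "roll": 0, "gripper": 0}
    - {"dp": [-14, 0, 0], "roll": 0, "gripper": 0}
    - {"dp": [-16, 0, 0], "roll": 0, "gripper": 0}
    - {"dp": [-18, 0, 0], "roll": 0, "gripper": 0}
    - {"dp": [-20, 0, 0], "roll": 0, "gripper": 0}
    - {"dp": [-22, 0, 0], "roll": 0, "gripper": 0}
    - {"dp": [-24, 0, 0], "roll": 0, "gripper": 0}

```text
clock: 11.3
eef_pos: [552.7, -95.4, 32.5]
eef_rot: [-3.141, -0.002, 1.502]
wrist_force: [-1.0, 10.7, 3.6]
finger_gap: 47.0
finger_force: 5.5
```

```bash
python3 chk.py s5
```

```text
11.3 [552.73533219 -95.36520989  32.45874727] 86.03029400663578 [-1.02433193 10.74363157  3.56378237] [ 2.01389008  0.07013899 -0.06741866]
if aligned [np.float64(-83.13491163575299), np.float64(-0.0988605985458042), np.float64(-0.004627591909216397)]
[[355.25597477 400.44752306]
 [408.55874911 331.95375068]
 [433.99534506 225.49695752]
 [154.87072184 313.85690779]]
```

carry_out:
  deltas:
    - {"dp": [-2, 0, 0], "roll": 0, "gripper": 0}
    - {"dp": [-4, 0, 0], "roll": 0, "gripper": 0}
    - {"dp": [-6, 0, 0], "roll": 0, "gripper": 0}
    - {"dp": [-8, 0, 0], "roll": 0, "gripper": 0}
    - {"dp": [-10, 0, 0], "roll": 0, "gripper": 0}
    - {"dp": [-12, 0, 0], "roll": 0, "gripper": 0}
    - {"dp": [-14, 0, 0], "roll": 0, "gripper": 0}
    - {"dp": [-16, 0, 0], "roll": 0, "gripper": 0}
    - {"dp": [-18, 0, 0], "roll": 0, "gripper": 0}
    - {"dp": [-20, 0, 0], "roll": 0, "gripper": 0}

```text
clock: 12.18
eef_pos: [551.3, -115.4, 32.4]
eef_rot: [-3.141, -0.002, 1.502]
wrist_force: [-0.9, 10.2, 3.1]
finger_gap: 46.9
finger_force: 5.3
```

```bash
python3 chk.py s6
```

```text
12.1833 [ 551.298152   -115.36950075   32.44985914] 86.03434189738051 [-0.90461439 10.1790456   3.08554671] [2.01229833 0.06037024 0.06974222]
if aligned [np.float64(-63.07912449681465), np.float64(-0.1461558378698964), np.float64(-0.0005797011644871719)]
[[371.47362785 379.74812886]
 [423.62229345 312.71239064]
 [449.51912233 206.47851791]
 [172.5044423  294.92589492]]
```

View pics/s6c.png

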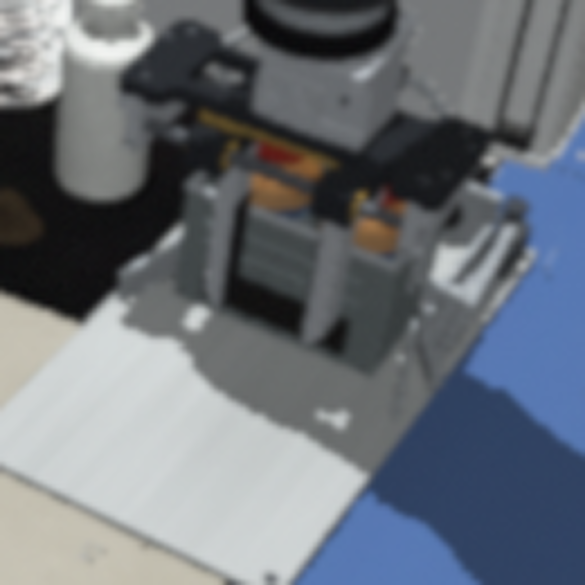

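The crate is between the rails, square and centred (near bottom corner at crop 375,370). On to the stop.

carry_out:
  deltas:
    - {"dp": [-2, 0, 0], "roll": 0, "gripper": 0}
    - {"dp": [-4, 0, 0], "roll": 0, "gripper": 0}
    - {"dp": [-6, 0, 0], "roll": 0, "gripper": 0}
    - {"dp": [-8, 0, 0], "roll": 0, "gripper": 0}
    - {"dp": [-10, 0, 0], "roll": 0, "gripper": 0}
    - {"dp": [-12, 0, 0], "roll": 0, "gripper": 0}
    - {"dp": [-14, 0, 0], "roll": 0, "gripper": 0}
    - {"dp": [-16, 0, 0], "roll": 0, "gripper": 0}
    - {"dp": [-18, 0, 0], "roll": 0, "gripper": 0}
    - {"dp": [-20, 0, 0], "roll": 0, "gripper": 0}

```text
clock: 13.07
eef_pos: [550.0, -135.3, 32.5]
eef_rot: [-3.141, -0.002, 1.502]
wrist_force: [-0.3, 10.3, 3.6]
finger_gap: 47.1
finger_force: 5.3
```

carry_out:
  deltas:
    - {"dp": [-2, 0, 0], "roll": 0, "gripper": 0}
    - {"dp": [-4, 0, 0], "roll": 0, "gripper": 0}
    - {"dp": [-6, 0, 0], "roll": 0, "gripper": 0}
    - {"dp": [-8, 0, 0], "roll": 0, "gripper": 0}
    - {"dp": [-10, 0, 0], "roll": 0, "gripper": 0}
    - {"dp": [-12, 0, 0], "roll": 0, "gripper": 0}
    - {"dp": [-14, 0, 0], "roll": 0, "gripper": 0}
    - {"dp": [-16, 0, 0], "roll": 0, "gripper": 0}
    - {"dp": [-18, 0, 0], "roll": 0, "gripper": 0}
    - {"dp": [-20, 0, 0], "roll": 0, "gripper": 0}

```text
clock: 13.9
eef_pos: [548.8, -155.5, 32.4]
eef_rot: [-3.141, -0.001, 1.502]
wrist_force: [0.9, 8.7, 0.9]
finger_gap: 47.2
finger_force: 4.2
```

carry_out:
  deltas:
    - {"dp": [-1, 0, 0], "roll": 0, "gripper": 0}
    - {"dp": [-2, 0, 0], "roll": 0, "gripper": 0}
    - {"dp": [-3, 0, 0], "roll": 0, "gripper": 0}
    - {"dp": [-4, 0, 0], "roll": 0, "gripper": 0}
    - {"dp": [-5, 0, 0], "roll": 0, "gripper": 0}
    - {"dp": [-6, 0, 0], "roll": 0, "gripper": 0}
    - {"dp": [-7, 0, 0], "roll": 0, "gripper": 0}
    - {"dp": [-8, 0, 0], "roll": 0, "gripper": 0}
    - {"dp": [-9, 0, 0], "roll": 0, "gripper": 0}
    - {"dp": [-10, 0, 0], "roll": 0, "gripper": 0}
    - {"dp": [-11, 0, 0], "roll": 0, "gripper": 0}
    - {"dp": [-12, 0, 0], "roll": 0, "gripper": 0}

```text
clock: 14.9
eef_pos: [548.0, -167.6, 32.5]
eef_rot: [-3.142, -0.001, 1.502]
wrist_force: [1.5, 7.3, 2.0]
finger_gap: 46.9
finger_force: 3.6
```

carry_out:
  deltas:
    - {"dp": [-0.7, 0, 0], "roll": 0, "gripper": 0}
    - {"dp": [-1.4, 0, 0], "roll": 0, "gripper": 0}
    - {"dp": [-2.1, 0, 0], "roll": 0, "gripper": 0}
    - {"dp": [-2.8, 0, 0], "roll": 0, "gripper": 0}
    - {"dp": [-3.5, 0, 0], "roll": 0, "gripper": 0}
    - {"dp": [-4.2, 0, 0], "roll": 0, "gripper": 0}
    - {"dp": [-5, 0, 0], "roll": 0, "gripper": 0}
    - {"dp": [-5.5, 0, 0], "roll": 0, "gripper": 0}
    - {"dp": [-6, 0, 0], "roll": 0, "gripper": 0}

```text
clock: 15.65
eef_pos: [547.5, -173.4, 32.5]
eef_rot: [-3.141, -0.002, 1.502]
wrist_force: [0.8, 9.0, 1.9]
finger_gap: 47.0
finger_force: 4.2
```

carry_out:
  deltas:
    - {"dp": [-0.5, 0, 0], "roll": 0, "gripper": 0}
    - {"dp": [-1, 0, 0], "roll": 0, "gripper": 0}
    - {"dp": [-1.5, 0, 0], "roll": 0, "gripper": 0}
    - {"dp": [-2, 0, 0], "roll": 0, "gripper": 0}
    - {"dp": [-2.5, 0, 0], "roll": 0, "gripper": 0}

```text
clock: 16.07
eef_pos: [547.5, -174.9, 32.5]
eef_rot: [-3.141, -0.003, 1.501]
wrist_force: [2.8, 17.2, 4.8]
finger_gap: 46.9
finger_force: 9.3
```

carry_out:
  deltas:
    - {"dp": [-0.5, 0, 0], "roll": 0, "gripper": 0}
    - {"dp": [-1, 0, 0], "roll": 0, "gripper": 0}
    - {"dp": [-1.5, 0, 0], "roll": 0, "gripper": 0}
    - {"dp": [-1.5, 0, 0], "roll": 0, "gripper": 0}

```text
clock: 16.4
eef_pos: [547.6, -175.1, 32.5]
eef_rot: [-3.141, -0.005, 1.502]
wrist_force: [2.8, 24.9, 5.6]
finger_gap: 46.8
finger_force: 12.7
```

```bash
python3 chk.py s7; python3 - <<'E'
from h import *
viewer.camera('scene')
for d in models.cut_out('scene','catch')[:1]: print(d['p'],d['box'])
E
```

```text
16.4 [ 547.59910673 -175.09870045   32.48230584] 86.03349432087633 [ 2.80080458 24.89378029  5.60990993] [ 4.75623813 -0.696842   -0.26992108]
if aligned [np.float64(-3.2371104950174074), np.float64(0.29316880948099033), np.float64(-0.001427277668663999)]
[[416.84361545 320.20566701]
 [465.8058772  257.29276711]
 [492.87597632 151.81756943]
 [222.11664424 240.34676171]]
0.75 [278.3, 297.1, 329.5, 346.7]
```

carry_out:
  deltas:
    - {"dp": [-0.7, 0, 0], "roll": 0, "gripper": 0}
    - {"dp": [-0.7, 0, 0], "roll": 0, "gripper": 0}
    - {"dp": [-0.7, 0, 0], "roll": 0, "gripper": 0}

```text
clock: 16.8
eef_pos: [547.6, -175.2, 32.5]
eef_rot: [-3.141, -0.006, 1.502]
wrist_force: [4.0, 28.6, 6.6]
finger_gap: 46.9
finger_force: 14.9
```

carry_out:
  deltas:
    - {"dp": [1, 0, 0], "roll": 0, "gripper": 0}
    - {"dp": [3, 0, 0], "roll": 0, "gripper": 0}
    - {"dp": [6, 0, 0], "roll": 0, "gripper": 0}
    - {"dp": [11, 0, 0], "roll": 0, "gripper": 0}
    - {"dp": [18, 0, 0], "roll": 0, "gripper": 0}
    - {"dp": [28, 0, 0], "roll": 0, "gripper": 0}
    - {"dp": [40, 0, 0], "roll": 0, "gripper": 0}
    - {"dp": [52, 0, 0], "roll": 0, "gripper": 0}
    - {"dp": [66, 0, 0], "roll": 0, "gripper": 0}
    - {"dp": [80, 0, 0], "roll": 0, "gripper": 0}
    - {"dp": [90, 0, 0], "roll": 0, "gripper": 0}
    - {"dp": [95, 0, 0], "roll": 0, "gripper": 0}

```text
clock: 17.8
eef_pos: [553.8, -82.6, 32.5]
eef_rot: [-3.142, -0.0, 1.503]
wrist_force: [0.0, -0.0, -0.0]
finger_gap: 47.0
finger_force: 0.0
```

carry_out:
  deltas:
    - {"dp": [0, 0, -20], "roll": 0, "gripper": 0}
    - {"dp": [0, 0, -50], "roll": 0, "gripper": 0}
    - {"dp": [0, 0, -80], "roll": 0, "gripper": 0}
    - {"dp": [0, 0, -110], "roll": 0, "gripper": 0}
    - {"dp": [0, 0, -140], "roll": 0, "gripper": 0}
    - {"dp": [0, 0, -165], "roll": 0, "gripper": 0}
    - {"dp": [0, 0, -175], "roll": 0, "gripper": 0}
    - {"dp": [0, -30, -175], "roll": 0, "gripper": 0}
    - {"dp": [0, -65, -175], "roll": 0, "gripper": 0}
    - {"dp": [0, -100, -175], "roll": 0, "gripper": 0}
    - {"dp": [0, -130, -175], "roll": 0, "gripper": 0}
    - {"dp": [0, -140, -175], "roll": 0, "gripper": 0}

```text
clock: 18.8
eef_pos: [411.0, -74.2, 206.6]
eef_rot: [-3.14, -0.0, 1.501]
wrist_force: [0.4, 0.3, 0.7]
finger_gap: 47.2
finger_force: 0.0
```

```bash
python3 - <<'E'
from fit import *
s=read_state(); print(s['clock'],s['eef_pos'],s['wrist_force'])
b=[543.97,-223.2,-1.640]
for n in('scene','top'):
    shot(n,n+'8.png')
    for l in('crate','catch','bay'):
        for d in models.cut_out(n,l)[:2]: print(n,l,round(d['p'],2),d['box'])
# predicted projections when home
P=[(-34,-62,75),(34,-62,75),(-34,62,75),(34,62,75),(-34,-62,0)]
for n in('scene','top'): print(n,np.round(proj(n,T(b,P)),1).tolist())
E
```

```text
18.8 [411.01924867 -74.21598078 206.62499617] [0.37793737 0.26481915 0.69240167]
scene crate 0.88 [392.0, 118.2, 451.9, 195.7]
scene crate 0.54 [427.4, 174.9, 454.6, 213.2]
scene catch 0.56 [428.2, 179.0, 457.8, 212.0]
scene bay 0.82 [334.0, 168.8, 459.1, 261.6]
scene bay 0.39 [421.1, 150.9, 444.2, 173.4]
top crate 0.82 [423.5, 224.6, 459.0, 290.0]
top bay 0.96 [326.8, 230.3, 463.3, 306.2]
scene [[439.0, 176.9], [450.1, 163.1], [393.5, 159.3], [405.7, 146.8], [433.3, 200.5]]
top [[429.5, 291.3], [459.5, 291.9], [428.7, 236.6], [458.1, 237.4], [422.7, 294.9]]
```

```bash
python3 - <<'E'
from fit import *
b=[543.97,-223.2,-1.640]
# catch nose: crate-rear wall at x=-34, nose 3 behind => x~-37..; tip at y=-53, z 24..37 ; lever y -65..-90
for n in('scene','top'):
    A=cv2.imread(f'pics/{n}1.png',0); B=cv2.imread(f'pics/{n}8.png',0)
    u=proj(n,T(b,[(-37,-53,37),(-37,-65,37),(-45,-60,37)])); print(n,np.round(u,1).tolist())
    x,y=np.round(u[0]).astype(int)
    print(A[y-6:y+13,x-12:x+10],'\n',B[y-6:y+13,x-12:x+10])
    # best shift of lever patch
    x,y=np.round(u[2]).astype(int); t=A[y-5:y+8,x-14:x+3]
    r=cv2.matchTemplate(B[y-13:y+16,x-22:x+11],t,cv2.TM_CCOEFF_NORMED); print(cv2.minMaxLoc(r)[1],np.array(cv2.minMaxLoc(r)[3])-8)
E
```

```text
scene [[432.2, 188.4], [436.6, 190.2], [433.4, 191.2]]
[[200 200 198 196 195 194 195 194 194 194 194 192 187 168 139 115  97  92
   90  86  84  85]
 [200 199 197 195 195 195 195 195 195 195 196 195 192 183 168 148 127 118
  110  96  90  90]
 [199 197 196 195 195 195 195 195 196 196 196 195 194 191 187 179 169 163
  148 127 119 117]
 [198 196 196 196 195 195 195 196 196 196 196 195 194 193 192 191 189 187
  180 172 169 168]
 [197 196 197 196 196 196 196 196 196 196 195 195 194 193 193 193 193 193
  193 192 191 189]
 [196 196 196 197 196 196 197 197 196 195 195 195 194 193 193 193 194 195
  196 196 193 187]
 [196 197 197 197 197 197 197 196 196 195 194 192 190 192 193 194 195 196
  197 195 190 179]
 [197 197 197 197 198 197 197 196 196 195 191 185 183 191 192 194 195 196
  196 195 188 171]
 [197 197 198 198 198 197 196 196 196 194 186 177 182 188 185 187 192 194
  194 189 180 155]
 [198 198 198 198 198 196 196 196 196 192 180 170 175 176 171 175 182 186
  186 178 160 134]
 [197 198 198 198 198 197 197 196 196 192 182 173 171 159 145 157 169 175
  175 168 151 141]
 [198 199 198 198 197 
[... 5437 characters left out ...]
2
   94  93  93  93]
 [107 106 102 104 106 102 104 102 104 102  99 104 101  99  98  99  96  95
   95  97  95  97]
 [108 106 109 105 106 107 104 104 105 102 102 101 102 101 100  98  99  95
  100  96  99  98]
 [106 105 107 107 104 106 108 107 106 105 103 103 104 105 104 103 102 101
  101 101 100 100]
 [112 109 109 106 108 106 108 107 110 106 107 106 105 106 105 104 101 104
  102 102 103 103]
 [110 112 108 107 109 109 112 107 109 108 105 104 108 105 107 103 106 103
  106 101 103 103]
 [113 113 111 110 111 109 107 109 110 106 110 106 111 107 108 108 104 103
  106 106 105 104]
 [116 115 111 112 110 112 113 110 111 112 109 110 109 107 107 108 108 109
  105 107 110 107]]
0.24646946787834167 [ 8 -5]
```

carry_out:
  deltas:
    - {"dp": [-20, -11, 0], "roll": 0, "gripper": 0}
    - {"dp": [-50, -28, 0], "roll": 0, "gripper": 0}
    - {"dp": [-80, -44, 0], "roll": 0, "gripper": 0}
    - {"dp": [-110, -61, 0], "roll": 0, "gripper": 0}
    - {"dp": [-140, -77, 0], "roll": 0, "gripper": 0}
    - {"dp": [-170, -94, 0], "roll": 0, "gripper": 0}
    - {"dp": [-200, -111, 0], "roll": 0, "gripper": 0}
    - {"dp": [-230, -127, 0], "roll": 0, "gripper": 0}
    - {"dp": [-260, -144, 0], "roll": 0, "gripper": 0}
    - {"dp": [-290, -160, 0], "roll": 0, "gripper": 0}
    - {"dp": [-320, -177, 0], "roll": 0, "gripper": 0}
    - {"dp": [-340, -188, 0], "roll": 0, "gripper": 0}

```text
clock: 20.2
eef_pos: [201.3, -403.1, 207.1]
eef_rot: [-3.141, -0.0, 1.5]
wrist_force: [1.0, -0.5, 0.0]
finger_gap: 47.0
finger_force: 0.0
```

```bash
python3 - <<'E'
from fit import *
b=[543.97,-223.2,-1.640]
B9=shot('top','top9.png'); shot('scene','scene9.png'); print(read_state()['clock'])
for l in('crate','catch'):
    for d in models.cut_out('top',l)[:1]: print(l,d['p'],d['box'])
A=cv2.imread('pics/top1.png',0).astype(int); B=cv2.imread('pics/top9.png',0).astype(int)
print(A[286:306,404:428]);print(B[286:306,404:428])
def gr(f): return cv2.imread(f'pics/{f}.png',0).astype(int)
for f in('scene1','s5','s6','s7','scene9'): print(f);print(gr(f)[188:206,424:440])
E
```

```text
20.3
crate 0.9 [422.9, 226.9, 457.1, 291.2]
catch 0.91 [392.6, 290.4, 452.6, 304.6]
[[222 221 223 221 220 221 221 221 221 222 221 220 222 220 220 219 219 220
  218 219 219 218 219 218]
 [220 222 221 221 220 222 219 220 222 221 221 222 221 221 222 221 221 221
  219 220 220 221 221 220]
 [220 221 221 220 221 222 222 220 221 221 221 223 222 220 222 219 221 219
  211 213 221 220 222 222]
 [223 222 222 222 223 221 222 223 224 222 223 221 220 221 221 205 206 211
  214 218 220 222 222 222]
 [222 223 221 222 223 222 221 220 221 221 220 203 193 209 216 211 206 210
  218 210 215 220 221 222]
 [223 220 222 221 220 219 218 212 193 204 216 210 204 206 207 208 202 211
  219 217 218 221 220 219]
 [221 220 220 220 211 196 209 213 208 208 211 211 204 201 203 187 158 188
  209 213 219 221 221 220]
 [208 184 206 218 216 206 209 211 206 205 209 208 175 133 127 123 119 187
  210 213 217 220 220 219]
 [213 204 208 212 212 207 207 205 185 146 135 145 143 138 135 120 114 185
  210 210 196 212 219 218]
 [211 209 205 210 208 176 142 133 130 148 177 196 195 196 194 162 137 193
  211 208 183 191 198 205]
 [207 
[... 8383 characters left out ...]
 117 111 137 161 166 159 155]
 [ 69  64  63  63  72 104 142 158 141 113 129 158 170 164 155 158]
 [108  96  85  79  83 123 157 162 141 125 148 168 170 161 157 163]
 [163 149 135 126 112 134 161 159 143 144 161 167 162 160 164 165]
 [189 183 177 172 156 152 162 155 147 157 164 159 156 165 165 149]
 [194 194 194 191 176 164 163 150 139 149 154 153 160 166 152 125]
 [195 196 197 194 184 170 164 146 118 119 130 146 158 155 130 108]
 [196 197 196 194 185 174 163 142 105  94 105 122 138 133 109  97]
 [196 197 196 187 175 170 164 140 100  84  89  99 107 102  87  86]
 [196 197 193 176 155 157 161 138  97  82  86  89  88  78  67  70]
 [196 197 191 167 136 142 158 141 105  87  88  88  84  73  61  65]]
```

The catch looks the same as before the push: the pixels around its nose match the first picture, so it is back at 0, behind the crate. Handing in.

```bash
python3 -c "
from cell import manip; print(manip.sign_off())"
```

```text
the job is handed in; nothing more can be done
None
```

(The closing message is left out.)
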